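Shut the storage jar and snap its clip

TASK

One of the two clip-top storage jars has been left open. Push its lid down shut with a fingertip, then press its clip lever down past centre until it snaps home under the rim and squeezes the seal. It is all done by pushing: do not lift or shove the jar, and leave the sealed jar and everything else as it is.

Things in the scene. Friction and masses are not known exactly. Their poses are not given: they have to be found in the camera images.
- jar_a: the open storage jar: grey stoneware, round, body 129 mm across, rim lip 139 mm across with its top 108 mm up; loose on the worktop, about 1.7 kg, sachets inside. Origin at the centre of its underside, z up; the clip is at its front, its own -x side (roughly towards the robot), the lid's hinge at its back (+x)
- jar_a_lid (a joint): angle of the open jar's lid in rad: 0 = shut, resting on its rubber seal; about -0.013 = seal squeezed by the snapped clip; grows as the lid opens (at most 1.45). The hinge line runs level across the back of the jar. Friction holds the lid up above about 0.65 rad; below that it sinks shut by itself
- jar_a_clip (a joint): clip lever against the lid, rad: 0 = 30 deg above the lid's plane; starts open (0.3 to 0.6), standing out in front; 1.745 = snapped shut, hanging 70 deg below the lid. Stays where put up to 0.85, where its nose meets the rim lip; then resists (5 to 12 N pushed down half-way along); dead centre 1.4, just past it snaps home by itself. Past 0.85 with the lid up, the nose stops the lid
- jar_a_hinge (a point): middle of the open jar's lid hinge line, at the back of the jar, 66 mm behind its axis and 109 mm up. The lid is a round slab 118 mm across; along its plane from here its centre is 66 mm away and its front edge 125 mm; when shut its underside is 2 mm and its outer (top) face 12.5 mm above this point
- jar_a_lidtop (a point): centre of the outer (top) face of the open jar's lid; moves with the lid
- jar_a_pin (a point): pin about which the clip lever turns, at the front of the open jar's lid (128 mm from the hinge; with the lid shut 62 mm in front of the jar's axis and 115 mm up); moves with the lid
- jar_a_tab (a point): middle of the outer end of the open jar's clip lever, 6 mm short of its very end. The lever is a flat steel tongue 26 mm wide, 3.5 mm thick and 56 mm long with a rolled end; it begins 13 mm from the pin and this point is 61 mm from the pin
- jar_b: the other storage jar, alike in every way but already shut and clipped; origin at the centre of its underside. To be left alone
- jar_b_clip (a joint): clip lever of the sealed jar, 1.745 = snapped shut; must stay so
- mug: white mug, 96 mm high, on the chopping board at the right; origin at the centre of its underside. Loose, to be left alone
- spoon: teaspoon 130 mm long lying on the chopping board at the right; origin under its centre. Loose, to be left alone
- spoon2: teaspoon 130 mm long lying on the worktop between the jars, near the front; origin under its centre. Loose, to be left alone
- honey: glass jar with a screw lid, 65 mm across and 114 mm high, standing farther back between the jars; origin at the centre of its underside. Loose, to be left alone

How it is judged:
On the way, in this order (a step that is already met when the one before it is completed fails the run):
1. the open jar's lid is down on its seal, its clip not yet over (value of joint jar_a_lid below 0.03 rad and value of joint jar_a_clip below 1.3 rad), for 0.1 s.
2. its clip lever has gone past centre and snapped home (value of joint jar_a_clip above 1.69 rad and value of joint jar_a_lid below -0.005 rad), for 0.2 s.
At the end, for the whole second after the job is handed in: The open jar's clip is snapped (over 1.69 rad) and its seal squeezed (lid below -0.005 rad); it stands at rest, upright, within 40 mm of its place. The other jar is still clipped and, like mug, teaspoons and honey jar, within 20 mm of its place (all of step 2 and distance of jar_a from where it was at the start of the episode below 0.04 m and angle between each of jar_a, jar_b's own z axis and vertical below 0.05 rad and height (world z) of jar_a below 0.005 m and linear speed of jar_a below 0.02 m/s and value of joint jar_b_clip above 1.69 rad and distance of each of jar_b, mug, spoon, spoon2, honey from where it was at the start of the episode below 0.02 m); the robot touches nothing.
It fails at once if the open jar is lifted, tipped or shoved more than 40 mm (height (world z) of jar_a above 0.015 m or angle between jar_a's own z axis and vertical above 0.15 rad or distance of jar_a from where it was at the start of the episode above 0.04 m).
It fails at once if the sealed jar is unclipped, moved, tipped or lifted (value of joint jar_b_clip below 1.5 rad or distance of jar_b from where it was at the start of the episode above 0.02 m or angle between jar_b's own z axis and vertical above 0.15 rad).
It fails at once if the mug, a teaspoon or the honey jar is moved or lifted (distance of any of mug, spoon, spoon2, honey from where it was at the start of the episode above 0.02 m).
It also fails if it takes over 51 s, if anything falls off the work surface, if the arm or the gripper's body presses on something with over 40 N, if the wrist force passes 120 N, or if a joint passes its speed limit or range.

ROBOT

A 7-joint arm with a two-finger parallel gripper is mounted at the origin on a cart in front of the work surface, level with it; the furniture and walls round the work are solid. World frame = base frame: x ahead of the robot, y to its left, z up, the work surface at z = 0. Lengths are in m, angles in rad, forces in N, time in s.
With the tool pointing down it reaches from about 0.4 to 0.85 m from the base axis. Payload 4.5 kg.
Tool frame: the origin (TCP) lies between the finger pads; the fingertips stand 22 mm ahead of it and the grasp point (between the pads) lies 3 mm ahead of it (env.finger_overhang is the distance from the TCP to the fingertips, in m); z points along the fingers, y is the line along which they close (so a half turn about z gives the same grasp; the last joint's range is limited). The gripper opens to 88 mm and grips with 3 to 60 N. Pads are 18 mm wide; open, the fingers measure 123 mm over their backs; the gripper's body (75 mm by 187 mm) begins 45 mm behind the grasp point.
Start: joints at [-1.304, 0.689, -0.195, 1.565, 0.157, 0.902, -0.215], TCP at [0.144, 0.608, 0.261] pointing down, gripper open.
Joint ranges: [-3.01, 3.01], [-0.46, 2.08], [-1.47, 1.51], [0.13, 2.56], [-1, 4.14], [0.04, 2.09], [-2.66, 2.66]. Speed limits (rad/s): [2.57, 2.57, 3.14, 3.14, 3.14, 3.14, 3.14].

INTERFACE

Orientations are given as a rotation vector (axis times angle).
In Python, from bench import env gives the robot as it stands.
- The arm moves only by the tool carry_out, never from a script. Its arguments are lists of equal length, an entry for each row: "jaw": the finger opening in m, from 0 to 0.0881; "offset": the shift along the tool's x, y, z in m, a list of three; "angular": the turn, a rotation vector about the tool's x, y, z in degrees, a list of three. A call has 1 to 10 rows; each row shifts and turns the commanded pose from where the row before left it, along the tool's axes as they then stand; what a row does not reach is not made up. A row lasts 1/8 s, in which the tool goes at most 62.5 mm and 10.7 degrees, less where a joint would pass 70% of its speed; a pose out of reach is approached as far as the arm can. A call with a gripper value outside its range is refused whole. The fingers move at their own pace and stop on an object; "squeeze" is the grip in N (left out, the last holds). Time passes only in rows, so rows that do not move let the fingers close. It gives the time, the measured TCP pose, the force, the opening and the grip force at its end, in the units of the state.
- env.state(): the state, without advancing time (a new reading comes with each control period).
- env.read_camera(name): name is "scene" or "top" or "wrist"; returns a dict with "img" (384x512x3 uint8, red, green, blue), "camera_matrix" (3x3 intrinsics, pixels), "xyz" and "attitude" of the camera in the world. Camera axes: x right, y down, z forward; pixel columns grow to the right and rows downward; lengths in m; the calibration is good to about 2 mm. A picture is of the moment at which its call begins. There is no depth.
- env.sign_off(): hands the job in; it is judged then, once.
The state is a dict: "t": time; "q": joint angles; "qvel": joint speeds; "tau": joint torques, N m; "position": TCP position; "tcp_rot": TCP orientation; "wrist_force": force on the tool from outside, world axes, zero at the start; "torque": the same for the moment, N m; "grip_width": opening from 0.0 (shut) to 1.0 (fully open); "grasp_force": force on a finger pad.
Only numpy, scipy, OpenCV 4.12 (cv2) and the standard library are available. Lean on these libraries where they do the work, as an engineer would, in place of code of your own. Each camera call takes 0.05 s, during which the arm holds its last target. There are 200 camera calls.

## Working session

There is one attempt and no reset: what is moved stays moved. The work goes in short steps, Python scripts to look and compute and a tool call to move; the robot and the scene stay as the last step left them, time stands still between calls to the robot, and variables do not carry over. Pictures are saved under pics/ and viewed, at most 10 in all, crops included, and the job is handed in when it is done.

Besides the shell and the picture viewer there is one more tool, called after "Call:" by a JSON object that holds its "name" and its "arguments", one argument or row to a line. carry_out: Moves the arm, as the interface text tells. Its arguments: {"type":"object","properties":{"jaw":{"type":"array","items":{"type":"number"}},"offset":{"type":"array","items":{"type":"array","items":{"type":"number"}}},"angular":{"type":"array","items":{"type":"array","items":{"type":"number"}}},"squeeze":{"type":"number"}},"required":["jaw","offset","angular"]}

```bash
ls; mkdir -p pics
cat > h.py <<'E'
import numpy as np, cv2
from bench import env
from scipy.spatial.transform import Rotation as R
def rot(a):
    a=np.array(a,float)
    return a if a.shape==(3,3) else (R.from_rotvec(a).as_matrix() if a.size==3 else R.from_quat(a).as_matrix())
def ray(c,u,v):
    d=rot(c["attitude"])@np.linalg.inv(c["camera_matrix"])@[u,v,1]
    return np.array(c["xyz"]),d/np.linalg.norm(d)
def plane(c,u,v,z):
    o,d=ray(c,u,v); return o+d*(z-o[2])/d[2]
def two(r1,r2):
    A=np.stack([r1[1],-r2[1]],1); s=np.linalg.lstsq(A,r2[0]-r1[0],rcond=None)[0]
    p,q=r1[0]+s[0]*r1[1],r2[0]+s[1]*r2[1]; return (p+q)/2,np.linalg.norm(p-q)
def proj(c,p):
    x=np.array(c["camera_matrix"])@rot(c["attitude"]).T@(np.array(p)-c["xyz"]); return x[:2]/x[2]
E
python3 - <<'E'
from h import *
import pickle
C={n:env.read_camera(n) for n in("scene","top","wrist")}
pickle.dump(C,open("c0.pkl","wb"))
for n in C: print(n,C[n]["xyz"],C[n]["attitude"],C[n]["camera_matrix"][0])
cv2.imwrite("pics/scene0.png",cv2.resize(C["scene"]["img"][...,::-1],(768,576)))
cv2.imwrite("pics/top0.png",cv2.resize(C["top"]["img"][...,::-1],(768,576)))
s=env.state();print(s)
E
```

```text
pics
scene [0.29607347 0.48167846 0.82489247] [-0.57577803  2.78113324 -0.99810387] [374.73763185   0.         258.83326892]
top [ 0.39474622 -0.07216931  1.05018549] [-2.1268116   2.16523139 -0.15633162] [352.31237321   0.         254.86054807]
wrist [0.0627357  0.62846671 0.38415019] [2.25298125 1.78076914 0.29039989] [319.01413355   0.         255.65052144]
{'t': 0.15, 'q': array([-1.30419574,  0.68977293, -0.19453647,  1.56608203,  0.15733535,
        0.90250906, -0.21511643]), 'qvel': array([ 2.04863322e-04, -1.20830058e-03,  9.30734756e-05, -3.16418064e-03,
        9.00533167e-04,  3.90755921e-04, -5.98156274e-04]), 'tau': array([-1.54870493e-03, -5.27863741e+01, -1.26830153e+00, -1.53584111e+01,
       -5.24611236e-02,  3.99124707e-03,  9.28043187e-05]), 'position': array([0.14412401, 0.60770157, 0.26011213]), 'tcp_rot': array([-3.64735979e-01, -3.12031263e+00,  2.16341996e-03]), 'wrist_force': array([ 0.52478265,  0.37754067, -0.39177068]), 'torque': array([-0.05998424, -0.02682173,  0.03131145]), 'grasp_force': 0.0, 'grip_width': 0.9993048992354746}
```

View pics/scene0.png

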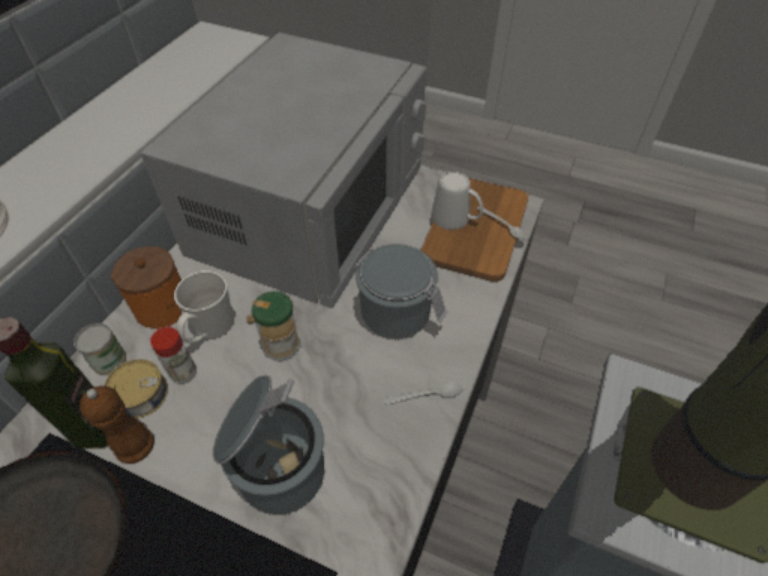

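View pics/top0.png

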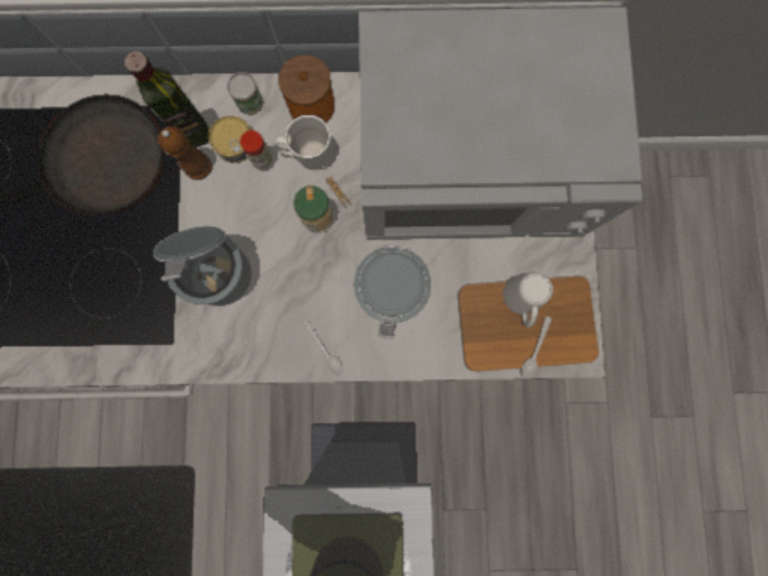

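The scene view shows the open jar with its mouth at about (278,445). In the top view it is at about (208,270), with its clip at (173,268). jar_b, spoon2 and the honey jar are to its right. I'll enlarge the open jar next.

Run:
```python
from h import *
import pickle
C=pickle.load(open("c0.pkl","rb"))
s=C["scene"]["img"][240:350,130:230,::-1]; t=C["top"]["img"][140:217,95:175,::-1]
a=cv2.resize(s,(400,440),interpolation=cv2.INTER_CUBIC); b=cv2.resize(t,(400,385),interpolation=cv2.INTER_CUBIC)
b=cv2.copyMakeBorder(b,0,55,0,0,cv2.BORDER_CONSTANT)
im=np.hstack([a,b]); im=cv2.convertScaleAbs(im,alpha=1.5)
cv2.imwrite("pics/crop0.png",im)
c=C["top"]
for u,v in((208,272),(393,283)): print(plane(c,u/1.5,v/1.5,.108))
print(plane(c,312,203,.114) , plane(c,312/1.5,200/1.5,.114),plane(c,323/1.5,345/1.5,0))
```

```text
[0.55018305 0.24087734 0.108     ]
[ 0.52413305 -0.09271321  0.108     ]
[ 0.48235096 -0.22505321  0.114     ] [0.67929485 0.05247236 0.114     ] [0.41803669 0.04553265 0.        ]
```

View pics/crop0.png

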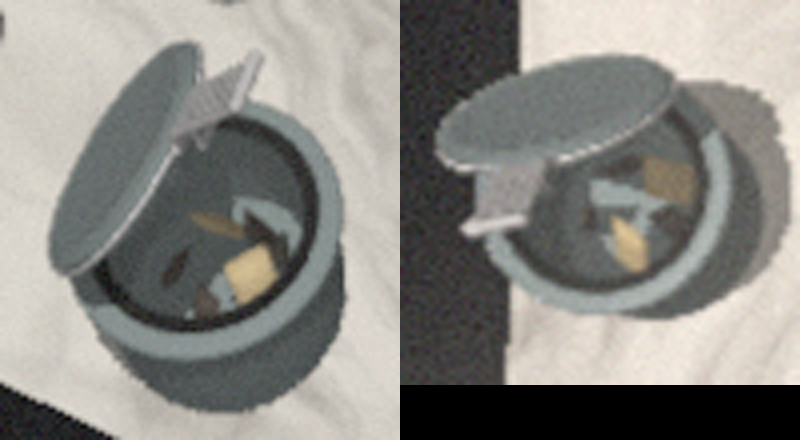

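```bash
cat >> h.py <<'E'
S=lambda p:(130+p[0]/4-.4,240+p[1]/4-.4)
T=lambda p:(95+(p[0]-400)/5-.4,140+p[1]/5-.4)
E
python3 - <<'E'
from h import *
import pickle
from scipy.optimize import least_squares
C=pickle.load(open("c0.pkl","rb")); s,t=C["scene"],C["top"]
rt=[(492,242),(510,270),(540,296),(575,310),(620,312),(660,298),(695,270),(720,230),(732,180),(720,145)]
rs=[(290,120),(325,155),(343,215),(325,280),(280,325),(220,352),(160,355),(110,330)]
P={}
for n,P0 in(("t",[plane(t,*T(p),.106) for p in rt]),("s",[plane(s,*S(p),.106) for p in rs])):
    P[n]=np.array(P0)
    f=least_squares(lambda x:np.hypot(*(P[n][:,:2]-x[:2]).T)-x[2],[.55,.24,.07]); g=least_squares(lambda x:np.hypot(*(P[n][:,:2]-x[:2]).T)-.0695,[.55,.24])
    print(n,f.x,g.x,np.abs(g.fun).max())
def tw(a,b): return two(ray(s,*S(a)),ray(t,*T(b)))
tab,e=tw((251,80),(494,226));print("tab end",tab,e)
e1=tw((262,54),(463,232));e2=tw((241,105),(525,220));print("end corners",e1,e2)
b1=tw((203,90),(475,180));b2=tw((177,147),(548,165));print("base",b1,b2)
# lid outer face extreme points: end-left and end-right of ellipse
print("lidL",tw((200,45),(438,140)),"lidR",tw((60,272),(676,85)))
E
```

```text
t [0.56058528 0.24927731 0.06662302] [0.5640438  0.25065318] 0.0036993650857733568
s [0.56043547 0.25155008 0.06740608] [0.56304381 0.25103755] 0.0023206316218604695
tab end [0.51614094 0.24322547 0.27005483] 0.0009473560665788875
end corners (array([0.50780916, 0.24411462, 0.29933108]), np.float64(0.003798090895723954)) (array([0.52491842, 0.24198137, 0.23896175]), np.float64(0.001841690495209093))
base (array([0.53603732, 0.25366449, 0.26560599]), np.float64(0.00506433858978276)) (array([0.56090754, 0.25151838, 0.18779274]), np.float64(0.0025158158205095507))
lidL (array([0.53992231, 0.25244422, 0.30196071]), np.float64(0.01992373969996654)) lidR (array([ 0.66590449,  0.262974  , -0.04133007]), np.float64(0.025443500055299956))
```

Run:
```python
from h import *
import pickle
C=pickle.load(open("c0.pkl","rb")); s,t=C["scene"],C["top"]
def tw(a,b): return two(ray(s,*S(a)),ray(t,*T(b)))
e1,d1=tw((262,54),(525,220));e2,d2=tw((241,105),(463,232))
b1,d3=tw((203,90),(548,165));b2,d4=tw((177,147),(475,180))
print(e1,d1,e2,d2,np.linalg.norm(e1-e2));print(b1,d3,b2,d4,np.linalg.norm(b1-b2))
E,B=(e1+e2)/2,(b1+b2)/2
print("end",E,"base",B,"len",np.linalg.norm(E-B))
w=e1-e2+b1-b2; yaw=np.arctan2(w[1],w[0])+np.pi/2; print("yaw +x deg",np.degrees(yaw))
j=np.array([.563,.2508]); 
for y in (yaw,np.arctan2(*(j-E[:2])[::-1])):
    ex=np.array([np.cos(y),np.sin(y)]); h=np.r_[j+.066*ex,.109]
    v=E-h; r=-v[:2]@ex; print("yawdeg",np.degrees(y),"hinge",h,"r,z of end",r,v[2],"lateral",v[:2]@[-ex[1],ex[0]])
    v=B-h; print("base r,z",-v[:2]@ex,v[2],np.degrees(np.arctan2(v[2],-v[:2]@ex)))
    for th in np.arange(.7,1.35,.1):  # predicted pin, tab(.067) for clip .45
        for cl in(.3,.45,.6):
            a=th+.5236-cl
            u=np.array([np.cos(th),np.sin(th)]); n=np.array([-u[1],u[0]])
            pin=.128*u+.006*n; tab=pin+.069*np.array([np.cos(a),np.sin(a)])
            if cl==.45: print("%.2f"%th,pin.round(3),tab.round(3))
```

```text
[0.51874428 0.22998768 0.26853668] 0.0011718802196557078 [0.51324655 0.25593914 0.27251461] 0.0010503480334723265 0.026824010834345196
[0.55167695 0.23678274 0.22485577] 0.0018907739275012899 [0.543976   0.26808763 0.23280642] 0.0011008281172193988 0.033204121033996434
end [0.51599542 0.24296341 0.27052564] base [0.54782647 0.25243519 0.22883109] len 0.05330446536971112
yaw +x deg 12.9810177087526
yawdeg 12.9810177087526 hinge [0.62731334 0.26562546 0.109     ] r,z of end 0.11356368026565705 0.1615256412654571 lateral 0.0029222350268218534
base r,z 0.08041845218499319 0.11983109372897173 56.134502367149565
0.70 [0.094 0.087] [0.143 0.135]
0.80 [0.085 0.096] [0.129 0.149]
0.90 [0.075 0.104] [0.114 0.161]
1.00 [0.064 0.111] [0.097 0.172]
1.10 [0.053 0.117] [0.079 0.18 ]
1.20 [0.041 0.121] [0.061 0.187]
1.30 [0.028 0.125] [0.042 0.193]
yawdeg 9.46527750572851 hinge [0.62810144 0.26165369 0.109     ] r,z of end 0.11365336439293283 0.1615256412654571 lateral 7.565980471914764e-18
base r,z 0.08069804059140964 0.11983109372897173 56.04243121555069
0.70 [0.094 0.087] [0.143 0.135]
0.80 [0.085 0.096] [0.129 0.149]
0.90 [0.075 0.104] [0.114 0.161]
1.00 [0.064 0.111] [0.097 0.172]
1.10 [0.053 0.117] [0.079 0.18 ]
1.20 [0.041 0.121] [0.061 0.187]
1.30 [0.028 0.125] [0.042 0.193]
```

The measurements agree with each other: lid about 0.9 rad, clip about 0.5, jar axis (0.563, 0.251), front–back axis yawed 12°. The measured lever size matches the given one. First I'll close the fingers, rise and turn so that tool x points along the jar's front.

Call:
{"name": "carry_out", "arguments": {
  "jaw": [0,0,0,0],
  "offset": [
    [0,0,-0.03],
    [0,0,-0.03],
    [0,0,-0.03],
    [0,0,0]
  ],
  "angular": [
    [0,0,-8.4],
    [0,0,-8.4],
    [0,0,-8.4],
    [0,0,0]
  ],
  "squeeze": 20
}}

```text
t: 0.65
position: [0.1443, 0.6093, 0.3528]
tcp_rot: [-0.323, 3.124, 0.007]
wrist_force: [-0.7, -0.3, 0.4]
grip_width: 0.572
grasp_force: 0.0
```

Call:
{"name": "carry_out", "arguments": {
  "jaw": [0,0,0,0,0,0,0,0,0,0],
  "offset": [
    [-0.037,-0.0436,0],
    [-0.037,-0.0436,0],
    [-0.037,-0.0436,0],
    [-0.037,-0.0436,0],
    [-0.037,-0.0436,0],
    [-0.037,-0.0436,0],
    [-0.037,-0.0436,0],
    [-0.037,-0.0436,0],
    [-0.037,-0.0436,0],
    [-0.037,-0.0436,0]
  ],
  "angular": [
    [0,0,0],
    [0,0,0],
    [0,0,0],
    [0,0,0],
    [0,0,0],
    [0,0,0],
    [0,0,0],
    [0,0,0],
    [0,0,0],
    [0,0,0]
  ]
}}

```text
t: 1.9
position: [0.5967, 0.2559, 0.3491]
tcp_rot: [0.322, -3.123, 0.001]
wrist_force: [0.4, 1.1, 0.3]
grip_width: 0.003
grasp_force: 0.0
```

Call:
{"name": "carry_out", "arguments": {
  "jaw": [0,0],
  "offset": [
    [0,0,0],
    [0,0,0]
  ],
  "angular": [
    [0,0,0],
    [0,0,0]
  ]
}}

```text
t: 2.15
position: [0.5949, 0.2579, 0.3493]
tcp_rot: [0.323, -3.122, -0.0]
wrist_force: [-0.8, 0.9, -0.4]
grip_width: 0.001
grasp_force: 0.0
```

Call:
{"name": "carry_out", "arguments": {
  "jaw": [0,0,0,0,0],
  "offset": [
    [0,0,0.03],
    [0,0,0.03],
    [0,0,0.03],
    [0,0,0.03],
    [0,0,0]
  ],
  "angular": [
    [0,0,0],
    [0,0,0],
    [0,0,0],
    [0,0,0],
    [0,0,0]
  ]
}}

```text
t: 2.78
position: [0.5929, 0.2585, 0.2284]
tcp_rot: [0.328, -3.118, 0.002]
wrist_force: [0.1, -1.1, 0.2]
grip_width: 0.004
grasp_force: 0.0
```

```bash
cat >> h.py <<'E'
def snap(name):
    s=env.read_camera("scene");t=env.read_camera("top")
    a=cv2.resize(s["img"][220:350,120:240,::-1],(400,433),interpolation=cv2.INTER_CUBIC); b=cv2.resize(t["img"][140:227,90:170,::-1],(400,433),interpolation=cv2.INTER_CUBIC)
    cv2.imwrite(name,cv2.convertScaleAbs(np.hstack([a,b]),alpha=1.5)); return s,t
E
python3 -c "
from h import *
snap('pics/a.png'); print(env.state()['position'],env.state()['wrist_force'])"
```

```text
[0.595287   0.2590174  0.23146999] [0.38814713 0.17533273 0.14002748]
```

View pics/a.png

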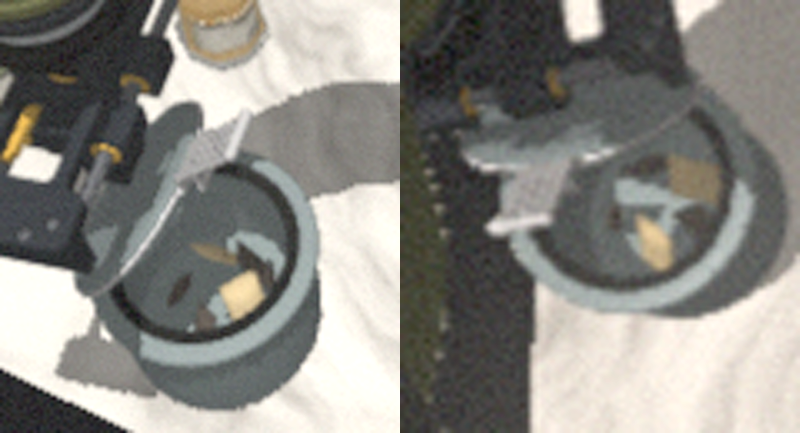

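The fingertip is behind the lid and over its outer face, clear of the lever (scene crop about (240,125)). Next I push forward and down along the lid's arc.

Call:
{"name": "carry_out", "arguments": {
  "jaw": [0,0,0,0,0,0,0,0],
  "offset": [
    [0,0,0.012],
    [0,0,0.012],
    [0.004,0,0.004],
    [0.004,0,0.004],
    [0.004,0,0.004],
    [0.004,0,0.004],
    [0.004,0,0.004],
    [0,0,0]
  ],
  "angular": [
    [0,0,0],
    [0,0,0],
    [0,0,0],
    [0,0,0],
    [0,0,0],
    [0,0,0],
    [0,0,0],
    [0,0,0]
  ]
}}

```text
t: 3.88
position: [0.5757, 0.2531, 0.1863]
tcp_rot: [0.325, -3.124, 0.001]
wrist_force: [0.3, 0.7, -0.2]
grip_width: 0.007
grasp_force: 0.0
```

Call:
{"name": "carry_out", "arguments": {
  "jaw": [0,0,0,0,0,0],
  "offset": [
    [0.003,0,0.004],
    [0.003,0,0.004],
    [0.003,0,0.004],
    [0.003,0,0.004],
    [0,0,0],
    [0,0,0]
  ],
  "angular": [
    [0,0,0],
    [0,0,0],
    [0,0,0],
    [0,0,0],
    [0,0,0],
    [0,0,0]
  ]
}}

```text
t: 4.62
position: [0.5647, 0.251, 0.1708]
tcp_rot: [-0.325, 3.125, 0.0]
wrist_force: [0.6, -0.0, 0.1]
grip_width: 0.005
grasp_force: 0.0
```

```bash
python3 -c "
from h import *
snap('pics/b.png'); print(env.state()['position'],env.state()['wrist_force'])"
```

```text
[0.56479224 0.2510343  0.1708748 ] [-0.52819355  0.1760335   0.01653511]
```

View pics/b.png

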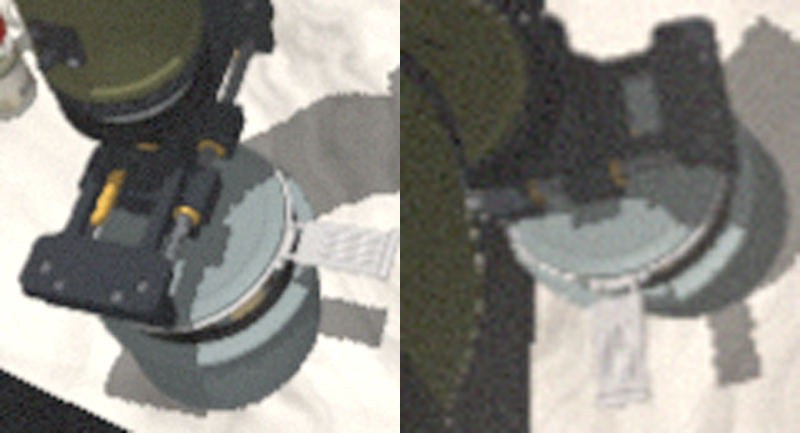

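The lid has sunk to just above its rim (a dark gap shows at crop (250,310)), with the lever standing out level. I'll follow it down and press lightly onto the seal.

Call:
{"name": "carry_out", "arguments": {
  "jaw": [0,0,0,0,0,0],
  "offset": [
    [0,0,0.007],
    [0,0,0.007],
    [0,0,0.006],
    [0,0,0.004],
    [0,0,0.003],
    [0,0,0]
  ],
  "angular": [
    [0,0,0],
    [0,0,0],
    [0,0,0],
    [0,0,0],
    [0,0,0],
    [0,0,0]
  ]
}}

```text
t: 5.48
position: [0.5647, 0.2511, 0.1441]
tcp_rot: [-0.325, 3.124, 0.0]
wrist_force: [-0.3, -0.6, 2.4]
grip_width: 0.005
grasp_force: 1.3
```

Call:
{"name": "carry_out", "arguments": {
  "jaw": [0,0,0,0],
  "offset": [
    [0,0,0.002],
    [0,0,0.001],
    [0,0,0],
    [0,0,0]
  ],
  "angular": [
    [0,0,0],
    [0,0,0],
    [0,0,0],
    [0,0,0]
  ]
}}

```text
t: 5.98
position: [0.5647, 0.2511, 0.1436]
tcp_rot: [-0.324, 3.123, -0.0]
wrist_force: [-5.4, -2.8, 20.3]
grip_width: 0.004
grasp_force: 10.3
```

The press reads 20 N with the tip at 0.1216 m, exactly the shut lid's top. Next I raise, move over the lever and check its place.

Call:
{"name": "carry_out", "arguments": {
  "jaw": [0,0,0,0,0,0,0],
  "offset": [
    [0,0,-0.025],
    [0,0,-0.025],
    [0.035,0,0],
    [0.035,0,0],
    [0.033,0,0],
    [0,0,0],
    [0,0,0]
  ],
  "angular": [
    [0,0,0],
    [0,0,0],
    [0,0,0],
    [0,0,0],
    [0,0,0],
    [0,0,0],
    [0,0,0]
  ]
}}

```text
t: 6.85
position: [0.4649, 0.2302, 0.1909]
tcp_rot: [-0.324, 3.123, 0.001]
wrist_force: [-0.0, -0.1, -0.7]
grip_width: 0.005
grasp_force: 0.0
```

Run:
```python
from h import *
s,t=snap('pics/c.png'); print(env.state()['position'],env.state()['wrist_force'])
j,ex=np.array([.563,.251]),np.array([.978,.208])
for r in(.067,.135): print(proj(t,np.r_[j-ex*r,.117]),proj(s,np.r_[j-ex*r,.117]))
```

```text
[0.46513245 0.23015445 0.19075136] [ 1.23487651  0.42996532 -0.1929405 ]
[138.40041633 200.33217915] [212.15098159 298.45236043]
[143.01324822 225.36176813] [245.78632609 305.04108713]
```

View pics/c.png

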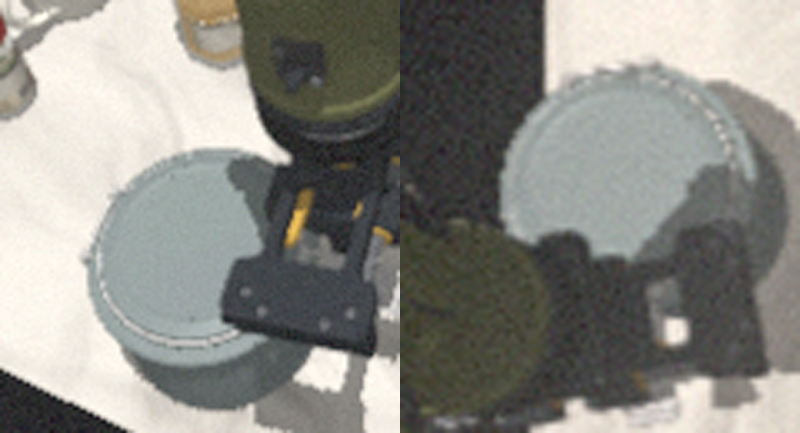

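The lid is shut flush, and the lever end shows under the gripper at top crop (650,410), about 5 mm to the left of where I had it. I'll shift sideways and press down in steps.

Call:
{"name": "carry_out", "arguments": {
  "jaw": [0,0,0,0,0,0,0,0],
  "offset": [
    [0,0.005,0.015],
    [0,0,0.015],
    [0,0,0.012],
    [0,0,0.005],
    [0,0,0.005],
    [0,0,0.005],
    [0,0,0.004],
    [0,0,0]
  ],
  "angular": [
    [0,0,0],
    [0,0,0],
    [0,0,0],
    [0,0,0],
    [0,0,0],
    [0,0,0],
    [0,0,0],
    [0,0,0]
  ]
}}

```text
t: 7.95
position: [0.4628, 0.2347, 0.1299]
tcp_rot: [-0.324, 3.124, 0.0]
wrist_force: [0.4, 0.4, 1.4]
grip_width: 0.002
grasp_force: 1.1
```

Call:
{"name": "carry_out", "arguments": {
  "jaw": [0,0,0,0],
  "offset": [
    [0,0,0.004],
    [0,0,0.004],
    [0,0,0.004],
    [0,0,0]
  ],
  "angular": [
    [0,0,0],
    [0,0,0],
    [0,0,0],
    [0,0,0]
  ]
}}

```text
t: 8.45
position: [0.4624, 0.2346, 0.1171]
tcp_rot: [0.325, -3.124, 0.0]
wrist_force: [-0.3, -0.3, 0.3]
grip_width: 0.003
grasp_force: 0.0
```

Call:
{"name": "carry_out", "arguments": {
  "jaw": [0,0,0,0],
  "offset": [
    [0,0,0.004],
    [0,0,0.004],
    [0,0,0.004],
    [0,0,0]
  ],
  "angular": [
    [0,0,0],
    [0,0,0],
    [0,0,0],
    [0,0,0]
  ]
}}

```text
t: 8.95
position: [0.4625, 0.2346, 0.1053]
tcp_rot: [0.325, -3.124, 0.0]
wrist_force: [0.7, 0.0, 0.6]
grip_width: 0.007
grasp_force: 0.0
```

Run:
```python
from h import *
snap('pics/d.png'); print(env.state()['position'],env.state()['wrist_force'])
```

```text
[0.46274846 0.23469448 0.10565462] [-0.28630828  0.96741476  0.41966547]
```

View pics/d.png

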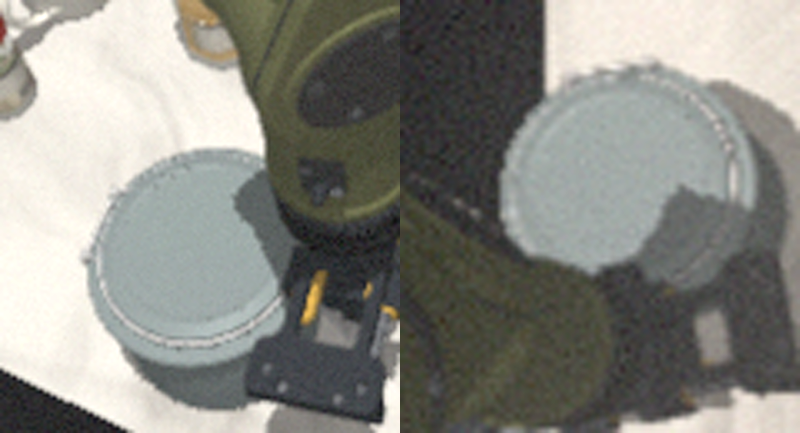

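The lid is still flush and the gripper hides the lever. I'll back off outward and up so I can see it.

Call:
{"name": "carry_out", "arguments": {
  "jaw": [0,0,0,0,0,0,0,0,0,0],
  "offset": [
    [0,0,-0.02],
    [0,0,-0.04],
    [0,0,-0.05],
    [0,0,-0.05],
    [0,0,-0.04],
    [0.04,0,-0.03],
    [0.04,0,0],
    [0.04,0,0],
    [0,0,0],
    [0,0,0]
  ],
  "angular": [
    [0,0,0],
    [0,0,0],
    [0,0,0],
    [0,0,0],
    [0,0,0],
    [0,0,0],
    [0,0,0],
    [0,0,0],
    [0,0,0],
    [0,0,0]
  ]
}}

```text
t: 10.3
position: [0.3461, 0.2103, 0.3361]
tcp_rot: [-0.324, 3.123, 0.001]
wrist_force: [0.3, -0.3, 1.8]
grip_width: 0.005
grasp_force: 0.0
```

Run:
```python
from h import *
snap('pics/e.png'); print(env.state()['position'],env.state()['wrist_force'])
```

```text
[0.34642154 0.21037217 0.33577269] [-0.04575495 -0.55442282  0.0508363 ]
```

View pics/e.png

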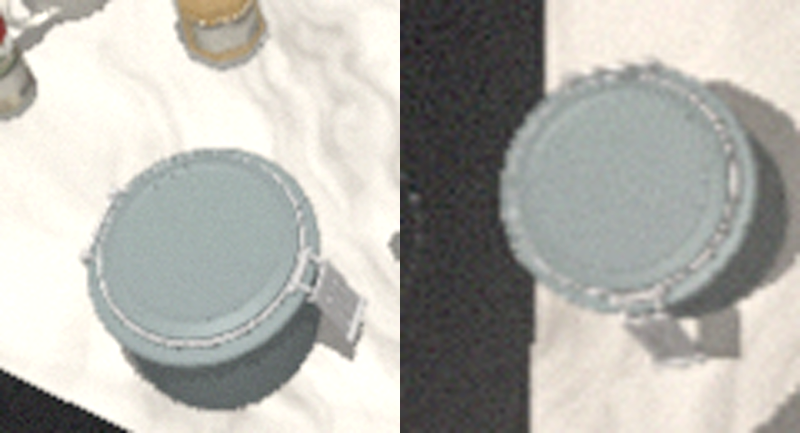

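Run:
```python
from h import *
s,t=env.read_camera("scene"),env.read_camera("top")
S2=lambda p:(120+p[0]*.3-.4,220+p[1]*.3-.4); T2=lambda p:(90+(p[0]-400)/5-.4,140+p[1]/5-.4)
for a,b in(((358,318),(680,360)),((315,272),(645,298))): print(two(ray(s,*S2(a)),ray(t,*T2(b))))
j,ex=np.array([.563,.251]),np.array([.984,.18])
for cl in(.85,1.1,1.4,1.745):
    f=cl-.5236; p=np.r_[j-ex*(.062+.067*np.cos(f)),.115-.067*np.sin(f)]; q=proj(s,p);r=proj(t,p)
    print(cl,p.round(3),(q-[119.6,219.6])/.3,(r-[89.6,139.6])*5+[400,0])
a=cv2.resize(s["img"][285:335,200:250,::-1],(400,400),interpolation=cv2.INTER_CUBIC);b=cv2.resize(s["img"][175:225,265:315,::-1],(400,400),interpolation=cv2.INTER_CUBIC)
cv2.imwrite("pics/f.png",cv2.convertScaleAbs(np.hstack([a,b]),alpha=1.5))
```

```text
(array([0.47078334, 0.23578459, 0.0556893 ]), np.float64(0.0022464427742812706))
(array([0.49762978, 0.23830188, 0.10845882]), np.float64(0.007854008026886265))
0.85 [0.44  0.228 0.094] [404.63072422 303.03422633] [671.0326176  414.49481712]
1.1 [0.447 0.23  0.078] [393.82286653 309.9329675 ] [677.56643993 402.56900489]
1.4 [0.46  0.232 0.064] [373.99628602 314.41642495] [682.20185756 380.45313808]
1.745 [0.479 0.236 0.052] [344.34156507 314.30667989] [683.00262217 347.15223578]
```

View pics/f.png

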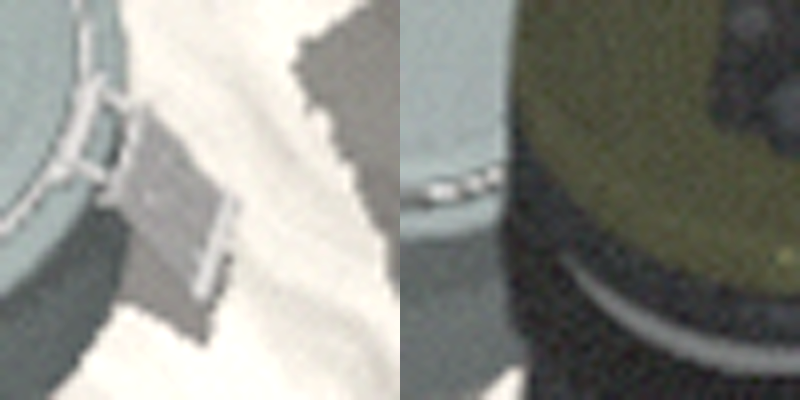

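Triangulating the lever end gives z 0.056, 31 mm in front of the pin. That puts the clip at about 1.6, so it has very probably snapped. To be sure, I'll make a second pass down, slightly closer in. It would miss a snapped lever but drive an unsnapped one past 1.5.

Call:
{"name": "carry_out", "arguments": {
  "jaw": [0,0,0,0,0,0,0,0],
  "offset": [
    [-0.042,0,0],
    [-0.04,0,0],
    [-0.04,0,0],
    [0,0,0.05],
    [0,0,0.05],
    [0,0,0.05],
    [0,0,0.04],
    [0,0,0]
  ],
  "angular": [
    [0,0,0],
    [0,0,0],
    [0,0,0],
    [0,0,0],
    [0,0,0],
    [0,0,0],
    [0,0,0],
    [0,0,0]
  ]
}}

```text
t: 11.5
position: [0.4635, 0.2342, 0.1431]
tcp_rot: [0.324, -3.119, 0.004]
wrist_force: [-0.1, 0.0, 0.9]
grip_width: 0.004
grasp_force: 0.0
```

Call:
{"name": "carry_out", "arguments": {
  "jaw": [0,0,0,0,0,0],
  "offset": [
    [0,0,0.01],
    [0,0,0.01],
    [0,0,0.008],
    [0,0,0.005],
    [0,0,0.004],
    [0,0,0]
  ],
  "angular": [
    [0,0,0],
    [0,0,0],
    [0,0,0],
    [0,0,0],
    [0,0,0],
    [0,0,0]
  ]
}}

```text
t: 12.25
position: [0.4646, 0.2351, 0.1086]
tcp_rot: [0.325, -3.125, 0.0]
wrist_force: [-0.3, -1.4, 1.4]
grip_width: 0.007
grasp_force: 0.0
```

Call:
{"name": "carry_out", "arguments": {
  "jaw": [0,0,0,0],
  "offset": [
    [0,0,0.005],
    [0,0,0.005],
    [0,0,0.005],
    [0,0,0]
  ],
  "angular": [
    [0,0,0],
    [0,0,0],
    [0,0,0],
    [0,0,0]
  ]
}}

```text
t: 12.75
position: [0.4644, 0.235, 0.0932]
tcp_rot: [0.325, -3.124, 0.001]
wrist_force: [0.3, 0.1, -0.1]
grip_width: 0.004
grasp_force: 0.0
```

There was no contact even with the tip 44 mm below the pin and 29 mm out, so the lever is beyond 1.5 rad, past dead centre and snapped. I'll retreat and hand in.

Call:
{"name": "carry_out", "arguments": {
  "jaw": [0,0,0,0,0,0,0,0,0,0],
  "offset": [
    [0.004,0,-0.02],
    [0,0,-0.04],
    [0,0,-0.05],
    [0,0,-0.05],
    [0,0,-0.05],
    [0.04,0,-0.03],
    [0.04,0,0],
    [0.04,0,0],
    [0,0,0],
    [0,0,0]
  ],
  "angular": [
    [0,0,0],
    [0,0,0],
    [0,0,0],
    [0,0,0],
    [0,0,0],
    [0,0,0],
    [0,0,0],
    [0,0,0],
    [0,0,0],
    [0,0,0]
  ]
}}

```text
t: 14.0
position: [0.3441, 0.2098, 0.334]
tcp_rot: [-0.324, 3.123, 0.001]
wrist_force: [0.5, -0.1, 0.2]
grip_width: 0.009
grasp_force: 0.0
```

Run:
```python
from h import *
import pickle
C=pickle.load(open("c0.pkl","rb"))["top"]["img"].astype(int)
t=env.read_camera("top"); d=np.abs(t["img"].astype(int)-C).sum(2)
for n,(u,v) in dict(jar_b=(262,189),mug=(357,193),spoon=(358,230),spoon2=(216,232),honey=(208,138)).items(): print(n,d[v-8:v+8,u-8:u+8].mean())
s=env.read_camera("scene")
cv2.imwrite("pics/g.png",np.hstack([cv2.resize(t["img"][140:227,90:170,::-1],(400,433)),cv2.resize(s["img"][285:335,200:250,::-1],(400,433))]))
```

```text
jar_b 15.80078125
mug 23.34375
spoon 14.98828125
spoon2 62.95703125
honey 12.09765625
```

View pics/g.png

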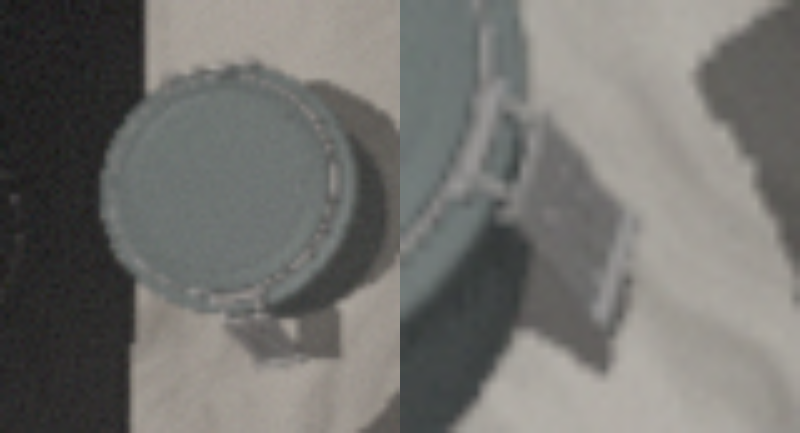

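The lever hangs down unchanged at the left crop (262,345). The only big image change is at spoon2, which is probably the gripper's shadow, as the arm never went near it. I'm handing in.

```bash
python3 -c "
from bench import env
print(env.sign_off())"
```

```text
the job is handed in; nothing more can be done
None
```

The open jar's lid is pushed shut and its clip pressed down past centre; images and a no-contact second pass indicate it snapped home, and I handed the job in, but no verdict came back and I had no direct reading of the clip joint.

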